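Unlock and switch on the dust extractor's push-and-turn isolator

ROBOT

A 6-joint arm with a two-finger parallel gripper is mounted at the origin on the work surface. World frame = base frame: x ahead of the robot, y to its left, z up, the work surface at z = 0. Lengths are in mm, angles in degrees, forces in N, time in s.
With the tool pointing down it reaches from about 350 to 975 mm from the base axis. Payload 17.4 kg.
Tool frame: the origin (TCP) lies midway between the tips of the shut fingers; the grasp point (between the pads) lies 19 mm behind it (grip_point_offset is the distance from the TCP to the grasp point, in mm); z points along the fingers, y is the line along which they close (so a half turn about z gives the same grasp; the last joint's range is limited). The gripper opens to 85 mm and grips with 20 to 120 N. Pads are 22 mm wide; open, the fingers measure 114 mm over their backs; the gripper's body (76 mm by 85 mm) begins 54 mm behind the grasp point. The pads swing forward as they close: fully open they stand 13 mm farther back than shut.
Start: joints at [-70.692, 6.646, 82.598, -0, 90.757, -2.166], TCP at [247.099, -628.151, 201.903] pointing down, gripper open.
Joint ranges: [-162.19, 162.19], [-47.58, 125.68], [4.15, 143.07], [-65.23, 245.23], [0.69, 171.88], [-170.13, 170.13]. Speed limits (degrees/s): [108.29, 108.29, 127.2, 180, 180, 180].

INTERFACE

Orientations are given as a 3x3 rotation matrix whose columns are the frame's x, y, z axes.
In Python, from station import state, grab_frame, camera_model, close_job, grip_point_offset gives the robot as it stands. The module is installed in compiled form; this text tells all that it offers.
- The arm moves only by the tool jog_arm, never from a script. Its argument "steps" is a list of rows, each a list of 4 numbers: the shift along the tool's x, y, z in cm, then the turn about the tool's z in degrees. A call has 1 to 20 rows; each row shifts and turns the commanded pose from where the row before left it, along the tool's axes as they then stand; what a row does not reach is not made up. A row lasts 1/12 s, in which the tool goes at most 41.7 mm and 7.16 degrees, less where a joint would pass 70% of its speed; a pose out of reach is approached as far as the arm can. A call is refused whole if a number of a shift passes 4.17 or a number of a turn 7.16, either way. A call with a gripper value outside its range is refused whole. "fingers" is the finger opening in cm, from 0 to 8.54, set as the call begins (left out, the last holds). The fingers move at their own pace and stop on an object; "newtons" is the grip in N (left out, the last holds). Time passes only in rows, so rows that do not move let the fingers close. It gives the time, the measured TCP pose, the force, the opening and the grip force at its end, in the units of the state.
- state(): the state, without advancing time (a new reading comes with each control period).
- grab_frame(name): name is "side" or "top"; returns the picture (480x640x3 uint8, blue, green, red); there is no depth.
- camera_model(name): a dict with "camera_matrix" (3x3 intrinsics, pixels), "D" ([k1, k2, p1, p2, k3] as OpenCV has them; the pictures are not rectified), "R" (3x3) and "t" (3): a world point X has camera coordinates R X + t. Camera axes: x right, y down, z forward; pixel columns grow to the right and rows downward; lengths in mm; the calibration is good to about 2 mm. A picture is of the moment at which its call begins. camera_model takes no time and is no camera call.
- close_job(): hands the job in; it is judged then, once.
The state is a dict: "time": time; "joint_positions": joint angles; "joint_vel": joint speeds; "joint_torque": joint torques, N m; "tool_pos": TCP position; "tcp_rot": TCP orientation; "force": force on the tool from outside, world axes, zero at the start; "torque": the same for the moment, N m; "grip_width": finger opening in mm; "finger_force": force on a finger pad.
Only numpy, scipy, OpenCV 4.12 (cv2) and the standard library are available. Lean on these libraries where they do the work, as an engineer would, in place of code of your own. Each camera call takes 0.05 s, during which the arm holds its last target. There are 200 camera calls.

TASK

Switch on the dust extractor at its bench isolator. Pull the blue lockout slide fully out from under the red knob, turn the knob clockwise until you feel its safety stop (do not force it), push it in there and keep turning to the end stop, then let it spring fully back out so that it stays latched at ON. Leave the slide pulled out and do not disturb the spray can, the tape measure and the wrench.

Things in the scene. Friction and masses are not known exactly. Their poses are not given: they have to be found in the camera images.
- isolator: Grey isolator box fixed to the bench, upright, 170 (x) x 320 (y) x 85 mm high; position and yaw vary. Origin: centre of its underside, on the bench. Its x axis points away from the robot side (within about 25 degrees); its y axis is the direction in which the blue slide is pulled out.
- knob_plate (a point): Point on the box's lid where the knob's vertical axis meets it (x = 0, y = -60 mm in the box's frame), centre of a round yellow plate, 112 mm across. Fixed; axes those of the box. Red mark on its rim (box's +x): OFF; green mark: about where ON is.
- knob_grip (a point): Centre of the red knob's grip bar, on the knob's axis, 34 mm above the lid while the knob is out. Bar 60 mm long, 14 thick, 30 tall (15 above and below this point), standing on a round skirt 70 mm in diameter, 10 mm thick. The point's x axis runs along the bar to the end with the white stripe; at joint 0 it is the box's x axis. It turns and sinks with the knob.
- knob (a joint): Turn of the knob, rad, clockwise from above; starts at 0 to 0.1 (OFF). While out it turns easily (0.05 N m) up to a safety stop hidden between 0.40 and 0.70. Only in the last 0.2 rad before that stop can it be pushed in. Pushed in, it turns on to a hard end stop 0.8 rad beyond the safety stop; in the last 0.2 rad before that it springs out when let go: latched ON.
- plunger (a joint): How far the knob is pushed in (straight down), m: 0 fully out, 0.007 fully in; spring 6.3 N at first, 11 N fully in. With the slide under the skirt, or before the place near the safety stop, it goes in by only about 1 mm. Between safety stop and ON it stays in by itself, by about 5 mm. About 0.5 N m against either stop is ample.
- lockout (a joint): How far the blue lockout slide is pulled out along the box's +y, in m: starts between 0 and 0.004, 0.036 is its end stop, fully out. It needs about 3 N and stays where it is left.
- lockout_tab (a point): Centre of the slide's upright blue tab, 26 mm above the box's lid; the tab is 30 mm wide (box's x), 12 mm thick (box's y, the pulling direction) and 32 mm tall, its top 14 mm above this point; it stands 84 mm from the knob's axis while the slide is in. It moves with the slide. Its axes are those of the box.
- spray_can_mid (a point): Centre of a blue spray can standing upright, 58 mm in diameter, 160 mm tall, beyond the box. To be left alone.
- tape_measure_mid (a point): Centre of a yellow and black tape measure, 70 x 36 x 66 mm tall, beyond the box. To be left alone.
- wrench: Steel wrench, 180 mm long along its x axis, lying on the bench beside the box, past its +y end; origin under its middle. To be left alone.

How it is judged:
By the outcome, as a careful person would: the job done as asked, in the order asked, and still so for the second after the job is handed in, with the robot touching nothing.
It also fails if it takes over 67 s, if anything falls off the work surface, if the arm or the gripper's body presses on something with over 40 N, if the wrist force passes 120 N, or if a joint passes its speed limit or range.

## Working session

There is one attempt and no reset: what is moved stays moved. The work goes in short steps, Python scripts to look and compute and a tool call to move; the robot and the scene stay as the last step left them, time stands still between calls to the robot, and variables do not carry over. Pictures are saved under pics/ and viewed, at most 10 in all, crops included, and the job is handed in when it is done.

Besides the shell and the picture viewer there is one more tool, called after "Emit:" by a JSON object that holds its "op" and its "data". jog_arm: Moves the arm, as the interface text tells. Its arguments: {"type":"object","properties":{"steps":{"type":"array","items":{"type":"array","items":{"type":"number"}}},"fingers":{"type":"number"},"newtons":{"type":"number"}},"required":["steps"]}

```bash
mkdir -p pics; python3 - <<'E'
from station import *
import cv2
for n in("top","side"):
    cv2.imwrite(f"pics/{n}0.png",grab_frame(n)); m=camera_model(n); print(n,m)
s=state();print(s['time'],s['tcp_rot'],s['tool_pos'],grip_point_offset if not callable(grip_point_offset) else grip_point_offset())
E
```

```text
top {'camera_matrix': array([[462.04877455,   0.        , 322.1309519 ],
       [  0.        , 462.04877455, 236.9580246 ],
       [  0.        ,   0.        ,   1.        ]]), 'D': array([-0.09607069,  0.        ,  0.        ,  0.        ,  0.        ]), 'R': array([[ 0.10950924, -0.99398278,  0.00244266],
       [-0.97373081, -0.10777096, -0.20058346],
       [ 0.19963975,  0.01958725, -0.97967357]]), 't': array([ 41.68822354, 654.10639832, 788.48704252])}
side {'camera_matrix': array([[513.36512537,   0.        , 317.61569506],
       [  0.        , 513.36512537, 235.29820574],
       [  0.        ,   0.        ,   1.        ]]), 'D': array([-0.0225181,  0.       ,  0.       ,  0.       ,  0.       ]), 'R': array([[-0.90964844, -0.41532163, -0.00690289],
       [-0.24512762,  0.55015282, -0.79827585],
       [ 0.33533888, -0.72445829, -0.60225245]]), 't': array([619.34363739, 202.17798885, 786.46819941])}
0.1 [[ 9.30581683e-01  3.66084155e-01 -3.49685157e-04]
 [ 3.66084321e-01 -9.30581164e-01  9.83662676e-04]
 [ 3.46928998e-05 -1.04339272e-03 -9.99999455e-01]] [ 247.01339962 -627.9557771   201.22615647] 18.700000000000003
```

View pics/top0.png

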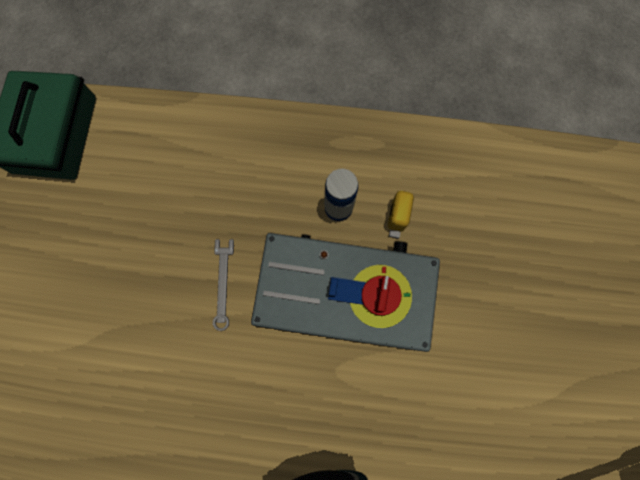

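View pics/side0.png

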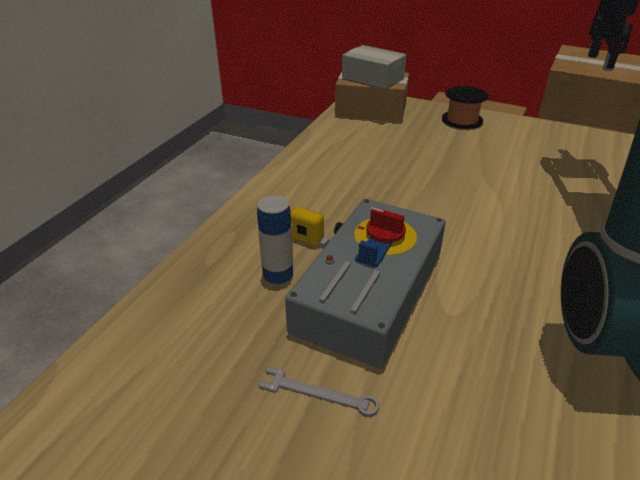

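Top view: lid corners are near (268,235), (439,259), (429,350) and (252,326), the knob is at (382,296) and the blue tab near (333,289). In the side view the lid corners are near (363,203), (445,217), (385,333) and (291,297). The can and tape measure are on the box's +x side, the wrench past +y.

```bash
cat > h.py <<'E'
from station import *
import cv2, numpy as np
def proj(n,P):
    m=camera_model(n); return cv2.projectPoints(np.array(P,float).reshape(-1,1,3),cv2.Rodrigues(m['R'])[0],m['t'],m['camera_matrix'],m['D'])[0][:,0]
def box(p,P):
    c,s=np.cos(p[2]),np.sin(p[2]); P=np.array(P,float).reshape(-1,3)
    return np.c_[p[0]+c*P[:,0]-s*P[:,1],p[1]+s*P[:,0]+c*P[:,1],P[:,2]]
E
python3 - <<'E'
from h import *
from scipy.optimize import least_squares
L=[(85,160,85),(85,-160,85),(-85,-160,85),(-85,160,85)]
obs={'top':[(267,234),(440,259),(430,351),(252,326)],'side':[(291,298),(364,202),(446,217),(384,335)]}
def yc(n):
    f=cv2.imread(f'pics/{n}0.png'); h=cv2.cvtColor(f,cv2.COLOR_BGR2HSV)
    m=cv2.inRange(h,(22,180,100),(34,255,255))
    k,l,st,c=cv2.connectedComponentsWithStats(m); i=[j for j in range(1,k) if st[j,4]>80]; return [(st[j].tolist(),c[j].round(1).tolist()) for j in i]
print(yc('top'),yc('side'))
for names in (['top'],['side'],['top','side']):
    r=least_squares(lambda p:np.concatenate([(proj(n,box(p,L))-obs[n]).ravel() for n in names]),[500,0,0])
    p=r.x; print(names,p[:2].round(1),np.degrees(p[2]).round(2),r.fun.round(1))
np.save('p.npy',p)
for n in('top','side'):
    print(n,proj(n,box(p,[(0,-60,85),(0,-60,134),(0,24,125)])).round(1))
    f=cv2.imread(f'pics/{n}0.png')
    a=np.linspace(0,6.28,40); 
    for q in proj(n,box(p,np.c_[56*np.cos(a),-60+56*np.sin(a),85+0*a])): cv2.circle(f,tuple(int(v) for v in q.round()),0,(255,0,255),-1)
    for q in proj(n,box(p,[(15,18,125),(-15,18,125),(-15,30,125),(15,30,125),(30,-60,134),(-30,-60,134)]+L)): cv2.circle(f,tuple(int(v) for v in q.round()),0,(255,255,0),-1)
    u,v=proj(n,box(p,[(0,-20,85)]))[0].astype(int)
    cr=cv2.resize(f[v-75:v+75,u-100:u+100],None,fx=4,fy=4,interpolation=cv2.INTER_NEAREST); cv2.imwrite(f'pics/{n}1.png',cr)
print(box(p,[(0,-60,119),(0,24,111)]))
E
```

```text
[([393, 191, 20, 34, 529], [402.6, 207.7])] [([291, 207, 33, 18, 365], [306.3, 215.4]), ([355, 219, 15, 24, 174], [361.1, 232.2]), ([386, 222, 31, 32, 383], [404.4, 241.4])]
['top'] [548.3  57.8] -1.9 [-1.  -1.4  1.2 -1.6  1.7  1.9 -1.9  0.7]
['side'] [547.   59.5] -1.93 [-6.4  0.3 -0.3 -5.   2.   1.6  4.6 -0.1]
['top', 'side'] [547.7  58.4] -1.9 [-1.3 -1.1  0.9 -1.3  1.4  2.2 -2.3  1.  -6.4 -0.3 -0.5 -5.3  1.7  1.1
  4.5 -0.8]
top [[380.5 296.8]
 [384.3 294.7]
 [334.1 288.1]]
side [[386.3 235.1]
 [388.3 212.6]
 [370.  243.4]]
[[545.74193073  -1.59760614 119.        ]
 [548.5246403   82.3562891  111.        ]]
```

View pics/top1.png

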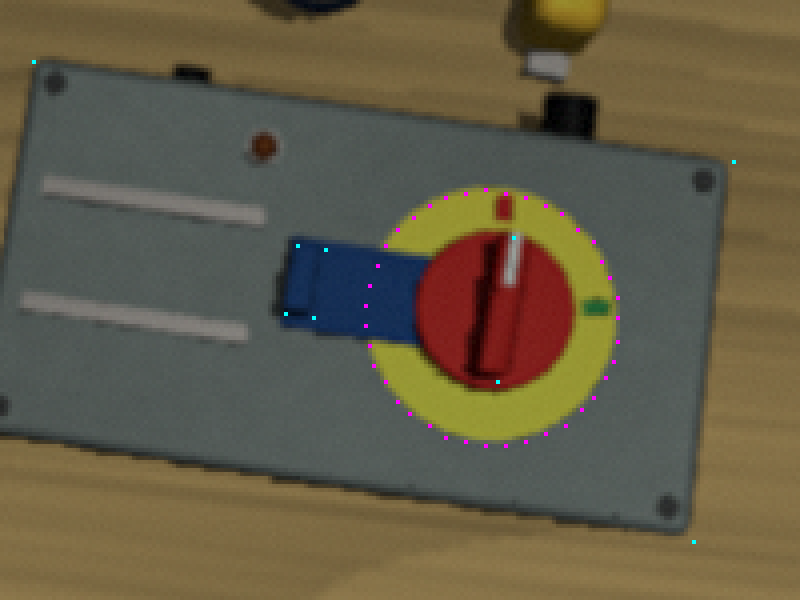

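View pics/side1.png

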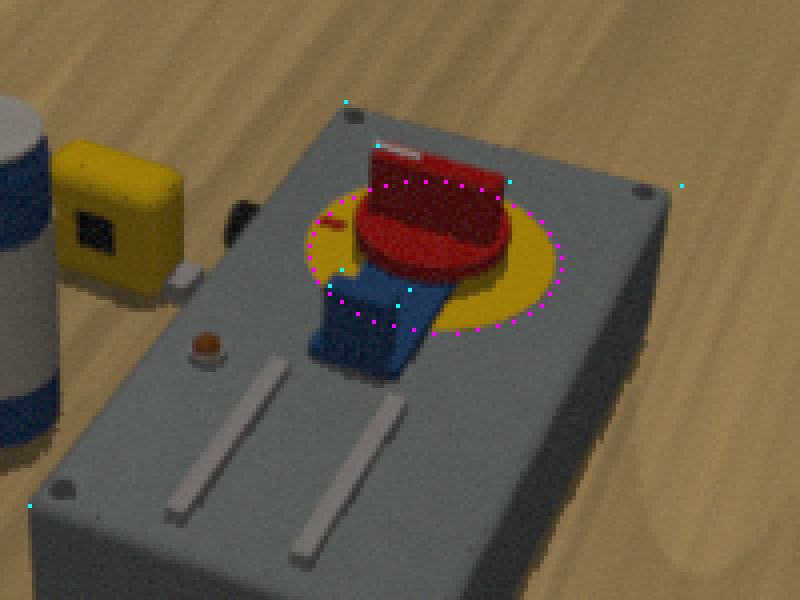

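The box pose fits at about (548, 58), yaw −1.9°. The projected plate, tab and bar match both pictures to 1–2 px, which puts the tab at about (548, 82) and the knob at about (546, −2). I'll travel above the tab first, then turn so that the last joint has room for the clockwise turn.

Emit:
{"op": "jog_arm", "data": {"steps": [[2.7,-2.75,0,0],[2.7,-2.75,0,0],[2.7,-2.75,0,0],[2.7,-2.75,0,0],[2.7,-2.75,0,0],[2.7,-2.75,0,0],[2.7,-2.75,0,0],[2.7,-2.75,0,0],[2.7,-2.75,0,0],[2.7,-2.75,0,0],[2.7,-2.75,0,0],[2.7,-2.75,0,0],[2.7,-2.75,0,0],[2.7,-2.75,0,0],[2.7,-2.75,0,0],[2.7,-2.75,0,0],[2.7,-2.75,0,0],[2.7,-2.75,0,0],[2.7,-2.75,0,0],[2.7,-2.75,0,0]], "fingers": 4.5, "newtons": 40}}

```text
time: 1.77
tool_pos: [548.5, 83.4, 201.7]
tcp_rot: [[0.93, 0.366, -0.0], [0.366, -0.93, -0.0], [-0.0, 0.0, -1.0]]
force: [1.1, -0.6, 0.6]
grip_width: 44.7
finger_force: 0.0
```

Emit:
{"op": "jog_arm", "data": {"steps": [[0,0,0,-7],[0,0,0,-7],[0,0,0,-7],[0,0,0,-7],[0,0,0,-7],[0,0,0,-7],[0,0,0,-7],[0,0,0,-7],[0,0,0,-7],[0,0,0,-7],[0,0,0,-7],[0,0,0,-7],[0,0,0,-7],[0,0,0,-7],[0,0,0,-7],[0,0,0,-7],[0,0,0,-7],[0,0,0,-7],[0,0,0,-7],[0,0,0,-7]]}}

```text
time: 3.43
tool_pos: [548.1, 81.3, 201.5]
tcp_rot: [[-0.95, 0.312, -0.001], [0.312, 0.95, -0.0], [0.001, -0.0, -1.0]]
force: [0.7, 0.1, -0.3]
grip_width: 45.3
finger_force: 0.0
```

Emit:
{"op": "jog_arm", "data": {"steps": [[0,0,0,-7],[0,0,0,-7],[0,0,0,-2.6],[0,0,0,0],[0,0,0,0]]}}

```text
time: 3.85
tool_pos: [548.2, 81.3, 201.7]
tcp_rot: [[-0.999, 0.036, -0.0], [0.036, 0.999, -0.0], [0.0, -0.0, -1.0]]
force: [0.8, 0.1, 0.1]
grip_width: 45.1
finger_force: 0.0
```

Emit:
{"op": "jog_arm", "data": {"steps": [[0,0,1.5,0],[0,0,1.5,0],[0,0,1.5,0],[0,0,1.5,0],[0,0,1,0],[0,0,1,0],[0,0,1,0],[0,0,1,0],[0,0,0,0]]}}

```text
time: 4.6
tool_pos: [547.5, 81.3, 99.6]
tcp_rot: [[-0.999, 0.034, -0.002], [0.034, 0.999, -0.0], [0.002, -0.0, -1.0]]
force: [-0.0, -0.1, -0.9]
grip_width: 45.1
finger_force: 0.0
```

```bash
python3 - <<'E'
from h import *
f=grab_frame('side'); g=grab_frame('top')
a=np.hstack([cv2.resize(f[150:350,280:480],None,fx=2,fy=2),cv2.resize(g[200:400,250:450],None,fx=2,fy=2)]); cv2.imwrite('pics/a.png',a); print(state()['force'])
E
```

```text
[0.10927993 0.38016408 0.20187705]
```

View pics/a.png

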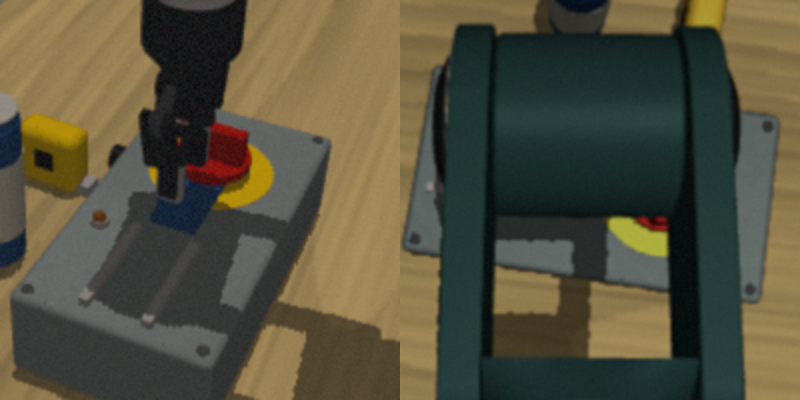

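In the side half the open fingers straddle the blue tab near (175,175), clear of the knob at (225,160). The arm hides the top view. I'll close on the tab.

Emit:
{"op": "jog_arm", "data": {"steps": [[0,0,0,0],[0,0,0,0],[0,0,0,0],[0,0,0,0],[0,0,0,0],[0,0,0,0],[0,0,0,0],[0,0,0,0]], "fingers": 0.5, "newtons": 40}}

```text
time: 5.37
tool_pos: [548.3, 81.4, 101.9]
tcp_rot: [[-0.999, 0.034, -0.0], [0.034, 0.999, -0.0], [0.0, -0.0, -1.0]]
force: [-0.3, 0.0, 0.5]
grip_width: 5.3
finger_force: 0.0
```

Nothing was gripped, so I'll look.

```bash
python3 - <<'E'
from h import *
f=grab_frame('side'); f0=cv2.imread('pics/side0.png'); p=np.load('p.npy')
for q in proj('side',box(p,[(15,18,125),(-15,18,125),(-15,30,125),(15,30,125),(15,30,93),(-15,30,93)])): cv2.circle(f,tuple(int(v) for v in q.round()),0,(255,255,0),-1)
for q in proj('side',[state()['tool_pos']]): print(q);cv2.circle(f,tuple(int(v) for v in q.round()),0,(0,255,0),-1)
a=np.hstack([cv2.resize(x[190:290,320:420],None,fx=4,fy=4,interpolation=cv2.INTER_NEAREST) for x in(f0,f)]); cv2.imwrite('pics/b.png',a)
E
```

```text
[369.60558949 254.12502511]
```

View pics/b.png

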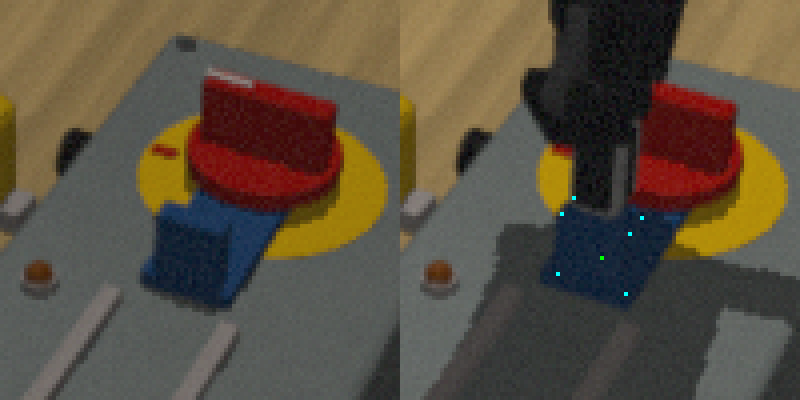

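The finger tips appear about 11 px (some 23 mm) higher than the reported TCP projects. They closed just above the tab, whose front face is fully visible at (590,260). I'll reopen and descend in small steps, feeling for contact.

Emit:
{"op": "jog_arm", "data": {"steps": [[0,0,-0.5,0],[0,0,0,0],[0,0,0,0],[0,0,0,0],[0,0,0,0],[0,0,0,0],[0,0,0.5,0],[0,0,0.2,0],[0,0,0.2,0],[0,0,0.2,0],[0,0,0.2,0],[0,0,0.2,0],[0,0,0,0]], "fingers": 4.5}}

```text
time: 6.5
tool_pos: [548.1, 81.3, 91.4]
tcp_rot: [[-0.999, 0.034, -0.001], [0.034, 0.999, -0.0], [0.001, -0.0, -1.0]]
force: [0.3, 0.4, 0.3]
grip_width: 45.0
finger_force: 0.0
```

```bash
python3 - <<'E'
from h import *
f=grab_frame('side'); s=state(); print(s['tool_pos'],s['force'],s['joint_positions'])
t=s['tool_pos']
for q in proj('side',[t+[0,d,0] for d in(-22,22)]): print(q);cv2.circle(f,tuple(int(v) for v in q.round()),0,(0,255,0),-1)
cv2.imwrite('pics/c.png',cv2.resize(f[130:290,300:460],None,fx=3.7,fy=3.7,interpolation=cv2.INTER_NEAREST))
E
```

```text
[548.17604943  81.34229912  91.68547561] [-0.26947231  0.61456888  0.27354855] [ 5.80211272e+00 -5.50990919e+00  1.05175434e+02  1.60809820e-03
  8.03519964e+01 -8.22704994e+01]
[373.76800224 251.34166384]
[364.73693615 266.73681005]
```

View pics/c.png

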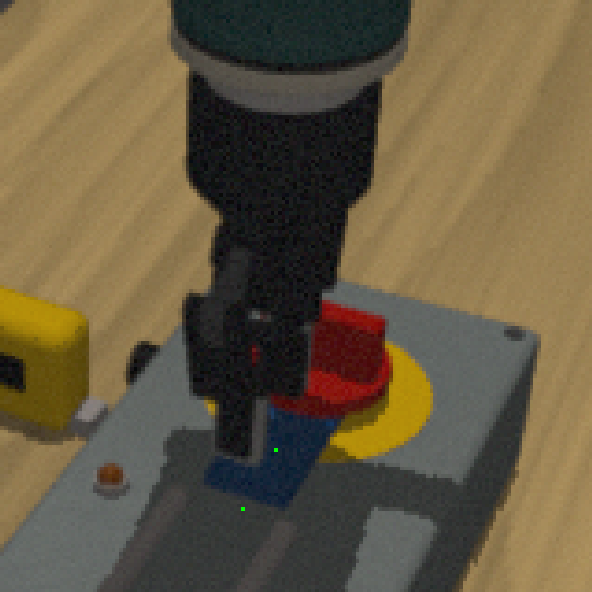

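The near finger tip shows at crop (240,460), where the reported pose puts it at (242,508). It really is about 20 mm higher than reported and there is no contact yet. I'll go lower.

Emit:
{"op": "jog_arm", "data": {"steps": [[0,0,0.2,0],[0,0,0.2,0],[0,0,0.2,0],[0,0,0,0]]}}

```text
time: 6.88
tool_pos: [548.1, 81.3, 85.4]
tcp_rot: [[-0.999, 0.034, -0.001], [0.034, 0.999, -0.0], [0.001, -0.0, -1.0]]
force: [0.2, 0.6, -0.7]
grip_width: 45.1
finger_force: 0.0
```

Emit:
{"op": "jog_arm", "data": {"steps": [[0,0,0.2,0],[0,0,0.2,0],[0,0,0.2,0],[0,0,0,0]]}}

```text
time: 7.22
tool_pos: [548.1, 81.3, 79.4]
tcp_rot: [[-0.999, 0.034, -0.001], [0.034, 0.999, -0.0], [0.001, -0.0, -1.0]]
force: [0.3, -0.0, 0.1]
grip_width: 45.0
finger_force: 0.0
```

Emit:
{"op": "jog_arm", "data": {"steps": [[0,0,0,0],[0,0,0,0],[0,0,0,0],[0,0,0,0],[0,0,0,0],[0,0,0,0],[0,0,0,0],[0,0,0,0]], "fingers": 0.5, "newtons": 40}}

```text
time: 7.88
tool_pos: [548.3, 82.3, 80.3]
tcp_rot: [[-0.999, 0.033, 0.0], [0.033, 0.999, 0.002], [-0.0, 0.002, -1.0]]
force: [-0.3, 7.0, 1.3]
grip_width: 10.9
finger_force: 42.1
```

Gripped at 11 mm, which matches the 12 mm tab. Now I'll pull.

Emit:
{"op": "jog_arm", "data": {"steps": [[0,0.3,0,0],[0,0.3,0,0],[0,0.3,0,0],[0,0.3,0,0],[0,0.3,0,0],[0,0.3,0,0],[0,0.3,0,0],[0,0.3,0,0],[0,0.3,0,0],[0,0.3,0,0],[0,0,0,0]]}}

```text
time: 8.8
tool_pos: [549.5, 112.1, 80.2]
tcp_rot: [[-0.999, 0.033, 0.001], [0.033, 0.999, 0.0], [-0.001, 0.0, -1.0]]
force: [-0.0, 1.0, 5.5]
grip_width: 10.7
finger_force: 42.6
```

Emit:
{"op": "jog_arm", "data": {"steps": [[0,0.2,0,0],[0,0.2,0,0],[0,0.2,0,0],[0,0,0,0]]}}

```text
time: 9.13
tool_pos: [549.7, 117.8, 80.2]
tcp_rot: [[-0.999, 0.033, 0.001], [0.033, 0.999, 0.0], [-0.001, 0.0, -1.0]]
force: [0.9, -1.0, 4.7]
grip_width: 10.7
finger_force: 42.6
```

Emit:
{"op": "jog_arm", "data": {"steps": [[0,0.1,0,0],[0,0.1,0,0],[0,0,0,0]]}}

```text
time: 9.38
tool_pos: [549.8, 118.4, 80.1]
tcp_rot: [[-0.999, 0.034, 0.0], [0.034, 0.999, -0.002], [-0.0, -0.002, -1.0]]
force: [-0.4, -12.1, 6.1]
grip_width: 10.8
finger_force: 42.8
```

Emit:
{"op": "jog_arm", "data": {"steps": [[0,0.1,0,0],[0,0.1,0,0],[0,0,0,0]]}}

```text
time: 9.63
tool_pos: [549.8, 118.6, 80.0]
tcp_rot: [[-0.999, 0.035, -0.0], [0.035, 0.999, -0.006], [-0.0, -0.006, -1.0]]
force: [-0.3, -28.2, 7.2]
grip_width: 10.8
finger_force: 43.2
```

The slide hit its end stop after 36 mm of travel. I'll relax, release, rise and go over the knob.

Emit:
{"op": "jog_arm", "data": {"steps": [[0,-0.15,0,0],[0,-0.15,0,0],[0,0,0,0]]}}

```text
time: 9.88
tool_pos: [549.8, 118.3, 80.2]
tcp_rot: [[-0.999, 0.034, 0.001], [0.034, 0.999, 0.0], [-0.001, 0.0, -1.0]]
force: [0.3, -3.2, 5.5]
grip_width: 10.9
finger_force: 43.0
```

Emit:
{"op": "jog_arm", "data": {"steps": [[0,0,0,0],[0,0,0,0],[0,0,0,0],[0,0,0,0],[0,0,0,0],[0,0,-1,0],[0,0,-1,0],[0,0,-1.5,0],[0,0,-1.5,0],[0,0,-1,0],[0,0,0,0]], "fingers": 4.5}}

```text
time: 10.8
tool_pos: [550.6, 118.5, 143.2]
tcp_rot: [[-0.999, 0.034, 0.004], [0.034, 0.999, 0.001], [-0.004, 0.001, -1.0]]
force: [0.5, 0.8, -0.1]
grip_width: 45.2
finger_force: 0.0
```

Emit:
{"op": "jog_arm", "data": {"steps": [[0,-2,0,0],[0,-2,0,0],[0,-2,0,0],[0,-2,0,0],[0,-2,0,0],[0,-2,0,0],[0,0,0,0]]}}

```text
time: 11.38
tool_pos: [545.2, -4.1, 139.5]
tcp_rot: [[-0.999, 0.035, -0.001], [0.035, 0.999, -0.001], [0.0, -0.001, -1.0]]
force: [-1.0, 0.3, -0.3]
grip_width: 44.9
finger_force: 0.0
```

```bash
python3 - <<'E'
from h import *
f=grab_frame('side'); s=state(); print(s['tool_pos'],s['force'],s['torque'],s['joint_positions'])
cv2.imwrite('pics/d.png',cv2.resize(f[130:290,300:460],None,fx=3.7,fy=3.7,interpolation=cv2.INTER_NEAREST))
E
```

```text
[545.29266303  -2.84810435 139.5195384 ] [0.05015439 0.22063988 0.22344369] [-0.03614344  0.00539834  0.02723975] [-2.97648038e+00 -8.29275186e+00  1.03172806e+02 -5.29514891e-03
  8.51412727e+01 -9.09328692e+01]
```

View pics/d.png

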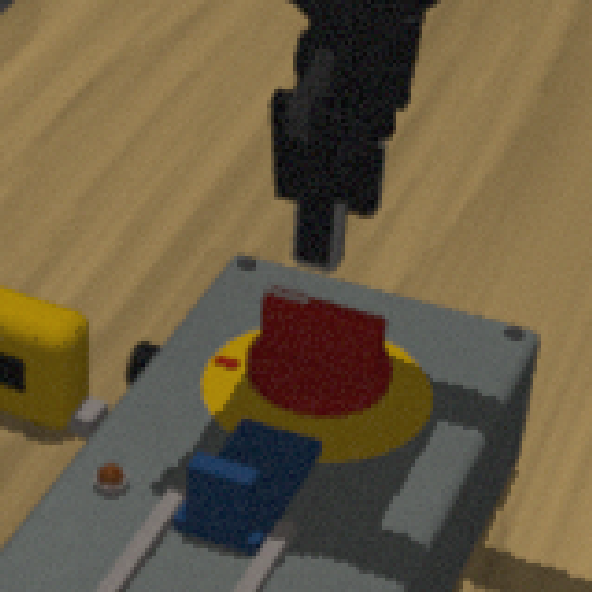

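The slide is out: its tab is at crop (220,500) and the skirt is clear. The gripper is above the knob, which is at (325,350). Next I'll descend and grip the bar.

Emit:
{"op": "jog_arm", "data": {"steps": [[0,0.1,1,0],[0,0,1,0],[0,0,1,0],[0,0,1,0],[0,0,0.5,0],[0,0,0.4,0],[0,0,0.3,0],[0,0,0,0]]}}

```text
time: 12.1
tool_pos: [545.4, -0.5, 87.4]
tcp_rot: [[-0.999, 0.034, -0.001], [0.034, 0.999, 0.0], [0.001, 0.0, -1.0]]
force: [0.7, -0.1, 0.4]
grip_width: 45.0
finger_force: 0.0
```

Emit:
{"op": "jog_arm", "data": {"steps": [[0,0,0,0],[0,0,0,0],[0,0,0,0],[0,0,0,0],[0,0,0,0],[0,0,0,0],[0,0,0,0],[0,0,0,0]], "fingers": 0.5, "newtons": 60}}

```text
time: 12.77
tool_pos: [545.8, -1.3, 88.7]
tcp_rot: [[-0.999, 0.034, 0.001], [0.034, 0.999, -0.001], [-0.001, -0.001, -1.0]]
force: [-0.8, -5.9, 3.1]
grip_width: 12.2
finger_force: 60.9
```

```bash
python3 -c "
from h import *
s=state(); print(s['tool_pos'],s['force'],s['torque'])"
```

```text
[545.79275807  -1.3079875   88.70617836] [-0.84300025 -5.93663454  3.11580911] [-0.917997    0.27726683  0.01267965]
```

Emit:
{"op": "jog_arm", "data": {"steps": [[0,0,0,2],[0,0,0,2],[0,0,0,2],[0,0,0,2],[0,0,0,2],[0,0,0,2],[0,0,0,2],[0,0,0,0]]}}

```text
time: 13.43
tool_pos: [545.9, -1.0, 88.7]
tcp_rot: [[-0.961, 0.276, 0.001], [0.276, 0.961, -0.001], [-0.001, -0.0, -1.0]]
force: [-0.1, -3.8, 5.7]
grip_width: 12.2
finger_force: 61.2
```

```bash
cat > t.py <<'E'
from h import *
s=state(); R=s['tcp_rot']; print('cw',round(-1.9+180-np.degrees(np.arctan2(R[1,0],R[0,0]))%360,2),s['tool_pos'].round(1),s['force'].round(1),s['torque'].round(2),s['joint_torque'].round(2)[5],s['grip_width'],s['time'])
E
python3 t.py
```

```text
cw 14.14 [545.9  -1.   88.7] [-0.1 -3.8  5.7] [-0.66  0.13 -0.09] 0.98 12.21938930343117 13.4333
```

Emit:
{"op": "jog_arm", "data": {"steps": [[0,0,0,1.5],[0,0,0,1.5],[0,0,0,0]]}}

```text
time: 13.68
tool_pos: [545.9, -0.9, 88.7]
tcp_rot: [[-0.946, 0.325, 0.001], [0.325, 0.946, -0.001], [-0.001, -0.0, -1.0]]
force: [-1.5, -3.3, 6.7]
grip_width: 12.6
finger_force: 61.3
```

```bash
python3 t.py
```

```text
cw 17.05 [545.9  -0.9  88.7] [-1.5 -3.3  6.7] [-0.65  0.18 -0.01] 0.74 12.597327657147298 13.6833
```

Emit:
{"op": "jog_arm", "data": {"steps": [[0,0,-0.08,0],[0,0,0,0],[0,0,0,0]]}}

```text
time: 13.93
tool_pos: [545.7, -0.9, 88.7]
tcp_rot: [[-0.946, 0.323, 0.001], [0.323, 0.946, -0.001], [-0.001, -0.0, -1.0]]
force: [2.5, -3.6, -0.4]
grip_width: 12.2
finger_force: 60.4
```

```bash
python3 t.py
```

```text
cw 16.96 [545.7  -0.9  88.7] [ 2.5 -3.6 -0.4] [-0.73 -0.51 -0.02] -0.05 12.232222229356148 13.9333
```

Emit:
{"op": "jog_arm", "data": {"steps": [[0,0,0,1],[0,0,0,1],[0,0,0,1],[0,0,0,0]]}}

```text
time: 14.27
tool_pos: [545.8, -0.8, 88.7]
tcp_rot: [[-0.928, 0.374, 0.001], [0.374, 0.928, -0.0], [-0.001, -0.0, -1.0]]
force: [2.3, -4.6, -1.1]
grip_width: 12.5
finger_force: 60.4
```

```bash
python3 t.py
```

```text
cw 20.04 [545.8  -0.8  88.7] [ 2.3 -4.6 -1.1] [-0.76 -0.6  -0.01] 0.49 12.46788580052294 14.2667
```

Emit:
{"op": "jog_arm", "data": {"steps": [[0,0,0,1],[0,0,0,1],[0,0,0,0]]}}

```text
time: 14.52
tool_pos: [545.8, -0.8, 88.7]
tcp_rot: [[-0.914, 0.406, 0.001], [0.406, 0.914, -0.0], [-0.001, -0.0, -1.0]]
force: [3.2, -4.3, -0.7]
grip_width: 12.4
finger_force: 60.3
```

```bash
python3 t.py
```

```text
cw 22.04 [545.8  -0.8  88.7] [ 3.2 -4.3 -0.7] [-0.66 -0.59  0.05] 0.48 12.426348939132007 14.5167
```

Emit:
{"op": "jog_arm", "data": {"steps": [[0,0,0,1],[0,0,0,1],[0,0,0,0]]}}

```text
time: 14.77
tool_pos: [545.8, -0.8, 88.8]
tcp_rot: [[-0.899, 0.437, 0.001], [0.437, 0.899, -0.0], [-0.001, 0.0, -1.0]]
force: [3.4, -3.5, -0.7]
grip_width: 12.4
finger_force: 60.3
```

```bash
python3 t.py
```

```text
cw 24.04 [545.8  -0.8  88.8] [ 3.4 -3.5 -0.7] [-0.64 -0.65 -0.02] 0.49 12.382113905193869 14.7667
```

Emit:
{"op": "jog_arm", "data": {"steps": [[0,0,0,1],[0,0,0,1],[0,0,0,0]]}}

```text
time: 15.02
tool_pos: [545.8, -0.8, 88.8]
tcp_rot: [[-0.883, 0.469, 0.001], [0.469, 0.883, -0.0], [-0.001, 0.0, -1.0]]
force: [4.4, -3.7, -1.0]
grip_width: 12.3
finger_force: 60.2
```

```bash
python3 t.py
```

```text
cw 26.06 [545.8  -0.8  88.8] [ 4.4 -3.7 -1. ] [-0.57 -0.71  0.11] 0.61 12.332161715245237 15.0167
```

Emit:
{"op": "jog_arm", "data": {"steps": [[0,0,0,1],[0,0,0,0.5],[0,0,0,0]]}}

```text
time: 15.27
tool_pos: [545.5, -0.6, 88.7]
tcp_rot: [[-0.871, 0.491, 0.0], [0.491, 0.871, -0.0], [-0.0, -0.0, -1.0]]
force: [1.6, -2.8, 0.3]
grip_width: 12.2
finger_force: 60.6
```

```bash
python3 t.py
```

```text
cw 27.52 [545.5  -0.6  88.7] [ 1.6 -2.8  0.3] [-0.45 -0.17  0.3 ] 0.61 12.224382436534215 15.2667
```

Emit:
{"op": "jog_arm", "data": {"steps": [[0,0,0,1],[0,0,0,0.5],[0,0,0,0]]}}

```text
time: 15.52
tool_pos: [545.6, -0.7, 88.8]
tcp_rot: [[-0.858, 0.514, 0.0], [0.514, 0.858, -0.0], [-0.0, -0.0, -1.0]]
force: [0.8, -4.6, -0.1]
grip_width: 12.7
finger_force: 62.4
```

```bash
python3 t.py
```

```text
cw 29.04 [545.6  -0.7  88.8] [ 0.8 -4.6 -0.1] [-0.57 -0.23  1.  ] 1.26 12.74314424547884 15.5167
```

The safety stop is at about 27° (0.47 rad), where the torque rises to 1 N m. I'll ease back about 1° and push in.

Emit:
{"op": "jog_arm", "data": {"steps": [[0,0,0,-1.5],[0,0,0,0]]}}

```text
time: 15.68
tool_pos: [545.5, -0.6, 88.8]
tcp_rot: [[-0.872, 0.49, 0.0], [0.49, 0.872, 0.0], [-0.0, 0.0, -1.0]]
force: [2.2, -4.0, 1.1]
grip_width: 12.3
finger_force: 60.6
```

```bash
python3 t.py
```

```text
cw 27.46 [545.5  -0.6  88.8] [ 2.2 -4.   1.1] [-0.48 -0.25  0.23] -0.34 12.32049797663608 15.6833
```

Emit:
{"op": "jog_arm", "data": {"steps": [[0,0,0.15,0],[0,0,0.15,0],[0,0,0.15,0],[0,0,0.15,0],[0,0,0,0]]}}

```text
time: 16.1
tool_pos: [545.6, -0.6, 83.4]
tcp_rot: [[-0.87, 0.492, 0.0], [0.492, 0.87, 0.0], [-0.0, 0.0, -1.0]]
force: [-2.3, -2.7, 10.7]
grip_width: 12.0
finger_force: 61.8
```

```bash
python3 t.py
```

```text
cw 27.59 [545.6  -0.6  83.4] [-2.3 -2.7 10.7] [-0.46  0.54  0.04] 0.02 12.044509154644475 16.1
```

Pushed in 5.4 mm against the spring. I'll push to the bottom.

Emit:
{"op": "jog_arm", "data": {"steps": [[0,0,0.15,0],[0,0,0.15,0],[0,0,0,0]]}}

```text
time: 16.35
tool_pos: [545.8, -0.6, 81.6]
tcp_rot: [[-0.87, 0.492, 0.001], [0.492, 0.87, 0.0], [-0.001, 0.001, -1.0]]
force: [-7.6, -1.7, 19.8]
grip_width: 12.3
finger_force: 63.2
```

```bash
python3 t.py
```

```text
cw 27.59 [545.8  -0.6  81.6] [-7.6 -1.7 19.8] [-0.47  1.33  0.02] 0.04 12.31643298066179 16.35
```

Emit:
{"op": "jog_arm", "data": {"steps": [[0,0,0,1],[0,0,0,1.5],[0,0,0,1.5],[0,0,0,1.5],[0,0,0,0]]}}

```text
time: 16.77
tool_pos: [545.9, -0.5, 81.6]
tcp_rot: [[-0.818, 0.575, 0.001], [0.575, 0.818, 0.0], [-0.001, 0.001, -1.0]]
force: [-6.6, -1.4, 19.0]
grip_width: 12.5
finger_force: 63.1
```

```bash
python3 t.py
```

```text
cw 33.19 [ 5.459e+02 -5.000e-01  8.160e+01] [-6.6 -1.4 19. ] [-0.28  1.21 -0.05] 0.72 12.479420335393769 16.7667
```

It's past the stop with no torque, so I'll keep turning to the end stop, expected near 72°.

Emit:
{"op": "jog_arm", "data": {"steps": [[0,0,0,2],[0,0,0,2],[0,0,0,2],[0,0,0,2],[0,0,0,2],[0,0,0,2],[0,0,0,2],[0,0,0,2],[0,0,0,2],[0,0,0,2],[0,0,0,2],[0,0,0,2],[0,0,0,2],[0,0,0,2],[0,0,0,2],[0,0,0,2],[0,0,0,2],[0,0,0,0]]}}

```text
time: 18.27
tool_pos: [546.6, 0.0, 81.6]
tcp_rot: [[-0.356, 0.934, 0.003], [0.934, 0.356, 0.001], [0.0, 0.003, -1.0]]
force: [0.1, 2.7, 15.1]
grip_width: 12.1
finger_force: 62.6
```

```bash
python3 t.py
```

```text
cw 67.22 [546.6   0.   81.6] [ 0.1  2.7 15.1] [0.53 0.03 0.01] 0.97 12.102423402663469 18.2667
```

Emit:
{"op": "jog_arm", "data": {"steps": [[0,0,0,1],[0,0,0,1],[0,0,0,1],[0,0,0,0]]}}

```text
time: 18.6
tool_pos: [546.7, 0.1, 81.7]
tcp_rot: [[-0.308, 0.951, 0.003], [0.951, 0.308, 0.001], [0.0, 0.004, -1.0]]
force: [1.1, 2.2, 15.5]
grip_width: 12.3
finger_force: 62.5
```

```bash
python3 t.py
```

```text
cw 70.15 [5.467e+02 1.000e-01 8.170e+01] [ 1.1  2.2 15.5] [ 0.5  -0.17  0.02] 0.5 12.258448631247662 18.6
```

Emit:
{"op": "jog_arm", "data": {"steps": [[0,0,0,1],[0,0,0,0.5],[0,0,0,0]]}}

```text
time: 18.85
tool_pos: [546.7, 0.1, 81.6]
tcp_rot: [[-0.284, 0.959, 0.003], [0.959, 0.284, 0.001], [0.0, 0.004, -1.0]]
force: [1.2, 2.0, 14.9]
grip_width: 12.8
finger_force: 62.5
```

```bash
python3 t.py
```

```text
cw 71.62 [5.467e+02 1.000e-01 8.160e+01] [ 1.2  2.  14.9] [ 0.55 -0.22  0.03] 0.31 12.83819742854046 18.85
```

Emit:
{"op": "jog_arm", "data": {"steps": [[0,0,0,1],[0,0,0,0.5],[0,0,0,0]]}}

```text
time: 19.1
tool_pos: [546.7, 0.1, 81.6]
tcp_rot: [[-0.259, 0.966, 0.003], [0.966, 0.259, 0.001], [0.0, 0.004, -1.0]]
force: [1.7, 3.2, 14.7]
grip_width: 12.7
finger_force: 62.5
```

```bash
python3 t.py
```

```text
cw 73.11 [5.467e+02 1.000e-01 8.160e+01] [ 1.7  3.2 14.7] [ 0.57 -0.25  0.18] 0.42 12.669102951249567 19.1
```

Emit:
{"op": "jog_arm", "data": {"steps": [[0,0,0,1],[0,0,0,0]]}}

```text
time: 19.27
tool_pos: [546.7, 0.1, 81.7]
tcp_rot: [[-0.242, 0.97, 0.004], [0.97, 0.242, 0.001], [0.0, 0.004, -1.0]]
force: [1.1, 2.2, 14.6]
grip_width: 12.6
finger_force: 62.8
```

```bash
python3 t.py
```

```text
cw 74.11 [5.467e+02 1.000e-01 8.170e+01] [ 1.1  2.2 14.6] [ 0.55 -0.33  0.62] 1.03 12.61620822000849 19.2667
```

The end stop is at 73°, with 0.6 N m. I'll ease off slightly and let the knob rise 7 mm, then open and leave.

Emit:
{"op": "jog_arm", "data": {"steps": [[0,0,0,-1],[0,0,-0.2,0],[0,0,-0.2,0],[0,0,-0.2,0],[0,0,-0.2,0],[0,0,0,0],[0,0,0,0]]}}

```text
time: 19.85
tool_pos: [546.5, 0.1, 88.7]
tcp_rot: [[-0.259, 0.966, 0.003], [0.966, 0.259, 0.001], [0.001, 0.003, -1.0]]
force: [5.8, 2.0, 6.5]
grip_width: 12.3
finger_force: 61.9
```

```bash
python3 t.py
```

```text
cw 73.07 [5.465e+02 1.000e-01 8.870e+01] [5.8 2.  6.5] [ 0.54 -1.16  0.12] 0.11 12.331098689141392 19.85
```

Emit:
{"op": "jog_arm", "data": {"steps": [[0,0,-0.1,0],[0,0,0,0],[0,0,0,0]]}}

```text
time: 20.1
tool_pos: [546.4, 0.1, 88.8]
tcp_rot: [[-0.259, 0.966, 0.002], [0.966, 0.259, 0.001], [0.001, 0.003, -1.0]]
force: [9.7, 1.7, -2.5]
grip_width: 12.5
finger_force: 60.7
```

Emit:
{"op": "jog_arm", "data": {"steps": [[0,0,0,0],[0,0,0,0],[0,0,0,0],[0,0,0,0],[0,0,0,0],[0,0,0,0],[0,0,-1,0],[0,0,-1.5,0],[0,0,-2,0],[0,0,-2,0],[0,0,-2,0],[0,0,-2,0],[0,0,0,0],[0,0,0,0]], "fingers": 4.5}}

```text
time: 21.27
tool_pos: [545.9, -0.6, 195.4]
tcp_rot: [[-0.26, 0.966, 0.002], [0.966, 0.26, -0.0], [-0.001, 0.002, -1.0]]
force: [0.7, -0.2, -0.3]
grip_width: 45.3
finger_force: 0.0
```

```bash
python3 t.py; python3 - <<'E'
from h import *
f=grab_frame('side'); 
cv2.imwrite('pics/e.png',cv2.resize(f[170:430,240:460],None,fx=2.3,fy=2.3,interpolation=cv2.INTER_CUBIC))
E
```

```text
cw 73.03 [545.9  -0.6 195.4] [ 0.7 -0.2 -0.3] [-0.02 -0.03  0.01] 0.0 45.304697129406925 21.2667
```

View pics/e.png

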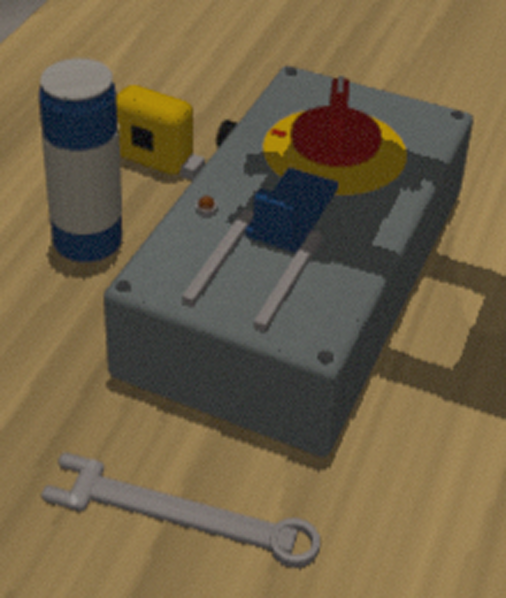

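The knob at crop (337,130) has turned to ON and stands out, and the slide at (275,215) is pulled out. The can, tape measure and wrench are where they were, and the gripper is clear. I'll hand it in.

```bash
python3 -c "
from station import *
print(close_job())"
```

```text
the job is handed in; nothing more can be done
None
```

The job is handed in: the slide is fully out, the knob is sprung back out at ON (about 73°), and the can, tape measure and wrench look undisturbed; the safety stop saw a brief 1 N m, above the 0.5 N m given as ample, before I eased back.

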